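Set the petal nozzle to the mark

ROBOT

A 6-joint arm with a two-finger parallel gripper is mounted at the origin on a cart in front of the work surface, level with it; the furniture and walls round the work are solid. World frame = base frame: x ahead of the robot, y to its left, z up, the work surface at z = 0. Lengths are in m, angles in degrees, forces in N, time in s.
With the tool pointing down it reaches from about 0.275 to 0.975 m from the base axis. Payload 8.4 kg.
Tool frame: the origin (TCP) lies at the very end of the fingers, on their centre line; the grasp point (between the pads) lies 19 mm behind it (env.tcp_to_grasp is the distance from the TCP to the grasp point, in m); z points along the fingers, y is the line along which they close (so a half turn about z gives the same grasp; the last joint's range is limited). The gripper opens to 92 mm and grips with 3 to 60 N. Pads are 20 mm wide; open, the fingers measure 128 mm over their backs; the gripper's body (75 mm by 189 mm) begins 69 mm behind the grasp point.
Start: joints at [69.591, 20.225, 93.587, -0, 66.188, -0.138], TCP at [0.217, 0.586, 0.215] pointing down, gripper open.
Joint ranges: [-150.9, 150.9], [-52.94, 120.26], [3.33, 152.33], [-74.26, 254.26], [0, 154.13], [-172.89, 172.89]. Speed limits (degrees/s): [127.2, 127.2, 159.86, 180, 180, 180].

INTERFACE

Orientations are given as [roll, pitch, yaw] about the fixed x, y, z axes, in that order (R = Rz(yaw) Ry(pitch) Rx(roll)).
In Python, from plant import env, gripper_to, kinematics, camera, job_done, read_t, read_q, read_dq, read_joint_torque, read_eef_pos, read_tool_rot, read_contact_force, read_wrist_torque, read_width, read_grasp_force gives the robot as it stands. The module is installed in compiled form; this text tells all that it offers. Calls block until the motion is done:
- env.move_to(position, orientation): joint-space move of the TCP to a pose.
- env.servo_line(position, rotation=None, feed=0.15): straight line of the TCP; rotation=None keeps the orientation; feed is the mean speed in m/s.
- env.goto_joints(angles): joint-space move.
- gripper_to(opening, grasp_force=None): opening from 0.0 (shut) to 1.0 (fully open); grasp_force is the grip in N (None keeps the last); returns when the fingers have stopped.
- env.wait(seconds).
- kinematics.solve_ik(position, orientation): joint angles nearest the present ones, or None.
- camera(name): name is "scene" or "side" or "wrist"; returns a dict with "color" (480x640x3 uint8, red, green, blue), "fov_y" (degrees; the focal length in pixels is half the picture's height over the tangent of half this angle, whatever the lens; pixels are square), "cx", "cy" (the principal point, pixels), "world_from_camera" (4x4, takes a point from camera to world coordinates). Camera axes: x right, y up, looking along -z (the intrinsics and any distortion apply to the point x, -y, -z); pixel columns grow to the right and rows downward; lengths in m; the calibration is good to about 2 mm. A picture is of the moment at which its call begins. There is no depth.
A pose or a line that the arm cannot do raises env.PlanningError and nothing moves.
- job_done(): hands the job in; it is judged then, once.
Readings, each from a call of its own:
- read_t(): time.
- read_q(): joint angles.
- read_dq(): joint speeds.
- read_joint_torque(): joint torques, N m.
- read_eef_pos(): TCP position.
- read_tool_rot(): TCP orientation.
- read_contact_force(): force on the tool from outside, world axes, zero at the start.
- read_wrist_torque(): the same for the moment, N m.
- read_width(): opening from 0.0 (shut) to 1.0 (fully open).
- read_grasp_force(): force on a finger pad.
Only numpy, scipy, OpenCV 4.12 (cv2) and the standard library are available. Lean on these libraries where they do the work, as an engineer would, in place of code of your own. Each camera call takes 0.05 s, during which the arm holds its last target. There are 200 camera calls.

TASK

The yellow colour pot was left standing on the round white setting plate: move it onto the cake board beside the other two pots. Then stand the petal nozzle in the middle of the setting plate with its red tab pointing straight at the plate's red mark. Keep pot and nozzle upright throughout and leave the red and the green pot standing where they are.

Things in the scene. Friction and masses are not known exactly. Their poses are not given: they have to be found in the camera images.
- setting_plate: Flat round white setting plate, 144 mm across, 14 mm high, fixed to the worktop; printed (flush) black rings and ticks and one red wedge mark near its edge. Origin: centre of its underside; its flat top is 14 mm above. Its +x axis points from the centre to the red mark.
- mark (a point): Inner, narrow end of the red wedge mark, on the plate's top, 50 mm from the plate's axis along the plate's +x. The wedge runs outward from there to 69 mm.
- nozzle: Petal nozzle (steel cone) in a blue ribbed collar, standing on the worktop, loose, 90 g, 71 mm high. Flange 48 mm across, 0 to 9 mm up; round collar 42 mm across, 9 to 37 mm up (grip here, from any side); cone above. A red tab, 13 mm wide, 8 mm high, at the foot reaches 44 mm from the axis. Origin: centre of the underside; z up the axis; +x points along the red tab.
- tab_tip (a point): Pointed outer end of the nozzle's red tab, 44 mm from the nozzle's axis, 4 mm above its underside.
- yellow_pot: Small yellow paste-colour pot with a white lid, loose, 55 g, 39 mm high, lid 44 mm across from 24 to 39 mm height, body 40 mm across below; at first it stands on the setting plate. Origin: centre of its underside, z up.
- board: Used cake board smeared with icing, fixed, 170 mm (its x) by 150 mm (its y), top 9 mm above its origin, which is the centre of its underside. The red and green pots stand on its +x half; its -x half is free.
- red_pot: Red pot of the same size, standing on the board; origin: centre of its underside. To be left alone.
- green_pot: Green pot of the same size, standing on the board; origin: centre of its underside. To be left alone.
There are look-alikes about, which are no part of the job. Leave any orange or turquoise look-alike of the yellow_pot alone.

How it is judged (in metres and radians):
On the way:
1. the yellow pot stands upright on the cake board (x of yellow_pot in the frame of board between -0.08 and 0.08 m and y of yellow_pot in the frame of board between -0.07 and 0.07 m and z of yellow_pot in the frame of board between 0.004 and 0.016 m and angle between yellow_pot's own z axis and vertical below 0.12 rad and linear speed of yellow_pot below 0.03 m/s), for 0.2 s.
At the end, for the whole second after the job is handed in: Nozzle upright and still on the setting plate, within 10 mm of its centre, red tab pointing at the red mark within 0.14 rad; yellow pot upright on the cake board, centre within 80 mm (its x) and 70 mm (its y) of the board's; red and green pots upright, within 25 mm of where they stood (x of yellow_pot in the frame of board between -0.08 and 0.08 m and y of yellow_pot in the frame of board between -0.07 and 0.07 m and z of yellow_pot in the frame of board between 0.004 and 0.016 m and angle between each of yellow_pot, red_pot, green_pot's own z axis and vertical below 0.12 rad and distance of each of red_pot, green_pot from where it was at the start of the episode below 0.025 m and horizontal distance between nozzle and setting_plate below 0.01 m and z of nozzle in the frame of setting_plate between 0.01 and 0.018 m and angle between nozzle's own z axis and vertical below 0.1 rad and angle between the x axis of nozzle and the x axis of setting_plate, either way round below 0.14 rad and horizontal distance between tab_tip and mark below 0.03 m and linear speed of each of nozzle, yellow_pot below 0.02 m/s); the robot touches nothing.
It fails at once if the nozzle is tipped over (more than 0.6 rad) (angle between nozzle's own z axis and vertical above 0.6 rad).
It fails at once if the yellow pot is tipped over (more than 0.6 rad) (angle between yellow_pot's own z axis and vertical above 0.6 rad).
It fails at once if the red or the green pot is shifted by more than 25 mm (distance of any of red_pot, green_pot from where it was at the start of the episode above 0.025 m).
It also fails if it takes over 54 s, if anything falls off the work surface, if the arm or the gripper's body presses on something with over 40 N, if the wrist force passes 120 N, or if a joint passes its speed limit or range.

## Working session

There is one attempt and no reset: what is moved stays moved. The work goes in short steps, each a Python script; the robot and the scene stay as the last script left them, time stands still between calls to the robot, and variables do not carry over. Pictures are saved under pics/ and viewed, at most 10 in all, crops included, and the job is handed in when it is done.

```bash
ls; mkdir -p pics
python3 - <<'E'
from plant import *
import cv2
for n in ["scene","side","wrist"]:
    c=camera(n); print(n,{k:(v.round(4).tolist() if hasattr(v,'round') and k!='fov_y' else v) for k,v in c.items() if k!='color'})
    cv2.imwrite(f'pics/{n}0.png',c['color'][:,:,::-1])
print(read_t(),env.tcp_to_grasp)
E
```

```text
pics
scene {'fov_y': 54.57532314768921, 'cx': 316.528133541291, 'cy': 245.79218331888708, 'world_from_camera': [[0.5657, 0.4974, -0.6578, -0.2535], [-0.8246, 0.3367, -0.4546, -0.4451], [-0.0046, 0.7995, 0.6006, 0.6332], [0.0, 0.0, 0.0, 1.0]]}
side {'fov_y': 54.76063846139937, 'cx': 316.4392146981098, 'cy': 236.11905938393292, 'world_from_camera': [[-0.9997, -0.0153, -0.0197, 0.4238], [-0.0069, -0.5886, 0.8084, 0.7693], [-0.024, 0.8083, 0.5883, 0.6255], [0.0, 0.0, 0.0, 1.0]]}
wrist {'fov_y': 69.55591858661958, 'cx': 318.66703415113585, 'cy': 241.23973174989493, 'world_from_camera': [[0.3466, -0.9037, -0.2513, 0.1466], [0.938, 0.3333, 0.0952, 0.6118], [-0.0023, -0.2688, 0.9632, 0.383], [0.0, 0.0, 0.0, 1.0]]}
0.15 0.0187
```

View pics/scene0.png

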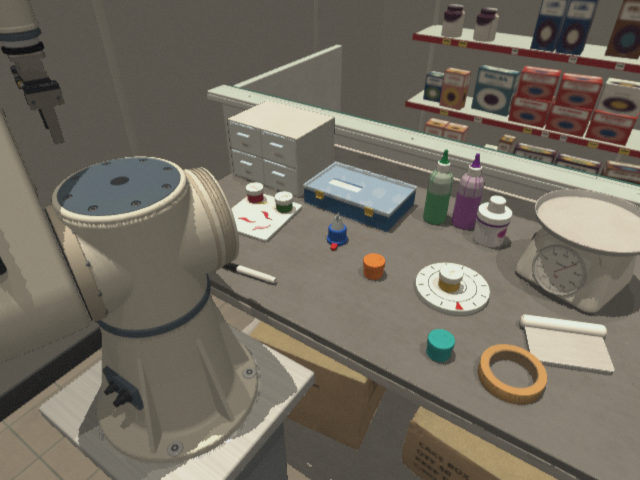

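View pics/side0.png

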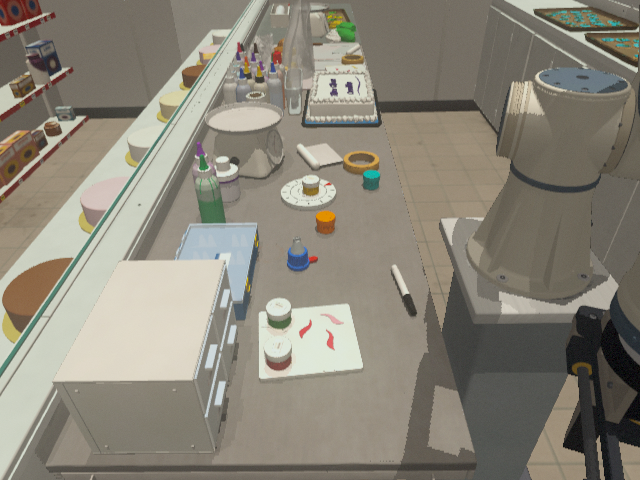

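Scene: the yellow pot with its white lid is on the ringed plate at (450,279), and in the side view at (311,186). Possible mix-ups are the orange pot (374,266), turquoise pot (440,345), and red (255,193) and green (284,202) pots on the board. I choose the one on the plate. Nozzle: (337,235) in scene and (298,258) in side. Board: (262,214) and (310,340).

```bash
cat > h.py <<'E'
import numpy as np, cv2
from plant import *
def ray(c,u,v):
    f=240/np.tan(np.radians(c['fov_y'])/2); T=c['world_from_camera']
    d=T[:3,:3]@np.array([(u-c['cx'])/f,-(v-c['cy'])/f,-1]); return T[:3,3],d/np.linalg.norm(d)
def plane(c,u,v,z):
    o,d=ray(c,u,v); return o+d*(z-o[2])/d[2]
def tri(rays):
    A=sum(np.eye(3)-np.outer(d,d) for o,d in rays); b=sum((np.eye(3)-np.outer(d,d))@o for o,d in rays)
    p=np.linalg.solve(A,b); return p,[np.linalg.norm((np.eye(3)-np.outer(d,d))@(p-o)) for o,d in rays]
def proj(c,p):
    T=c['world_from_camera']; f=240/np.tan(np.radians(c['fov_y'])/2); q=T[:3,:3].T@(np.asarray(p)-T[:3,3])
    return c['cx']+f*q[0]/-q[2], c['cy']-f*q[1]/-q[2]
def snap(n,name):
    c=camera(n); cv2.imwrite(f'pics/{name}.png',c['color'][:,:,::-1]); return c
E
python3 - <<'E'
from h import *
s,d=camera('scene'),camera('side')
P={'lid top':((450.5,270),(311,179)),'plate':((452.5,288),(308.5,193)),'nozzle tip':((338,216),(297,240)),'tab':((333,246),(316,259)),
 'orange top':((374,260),(325.5,215)),'turq top':((440.5,338),(371,174)),'redlid':((255,187),(278,345)),'greenlid':((284,197),(278.5,306)),
 'board W':((225,222),(355,307))}
for k,(a,b) in P.items():
    p,e=tri([ray(s,*a),ray(d,*b)]); print(k,p.round(3),np.round(e,4))
for q in [(259,308),(352,305),(361,369),(260,378)]: print('board',plane(d,*q,.009).round(3))
T=camera('wrist')['world_from_camera']; R=read_tool_rot(); print(R, read_eef_pos())
E
```

```text
lid top [ 0.46  -0.265  0.054] [0.0018 0.0018]
plate [ 0.467 -0.275  0.006] [0.0014 0.0014]
nozzle tip [0.484 0.008 0.064] [0.0023 0.0023]
tab [ 0.448 -0.002  0.007] [0.0036 0.0036]
orange top [ 0.423 -0.12   0.038] [0.0003 0.0003]
turq top [ 0.302 -0.313  0.037] [0.0005 0.0005]
redlid [0.504 0.268 0.046] [0.0016 0.0016]
greenlid [0.51  0.179 0.045] [0.0007 0.0007]
board W [0.36  0.21  0.055] [0.0186 0.0186]
board [0.55  0.148 0.009]
board [0.376 0.143 0.009]
board [0.37  0.289 0.009]
board [0.532 0.305 0.009]
[-1.79972445e+02  1.04017242e-03  1.59731466e+02] [0.21647976 0.58615543 0.21433224]
```

Run:
```python
import cv2, numpy as np
a=cv2.imread('pics/scene0.png'); b=cv2.imread('pics/side0.png')
r=lambda im,x,y,w,h:cv2.resize(im[y:y+h,x:x+w],(400,300),interpolation=cv2.INTER_CUBIC)
o=np.vstack([np.hstack([r(a,400,250,110,82),r(a,300,205,80,60)]),np.hstack([r(b,270,168,80,60),r(b,265,230,80,60)])])
cv2.imwrite('pics/crop0.png',o)
```

```text
(no output)
```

View pics/crop0.png

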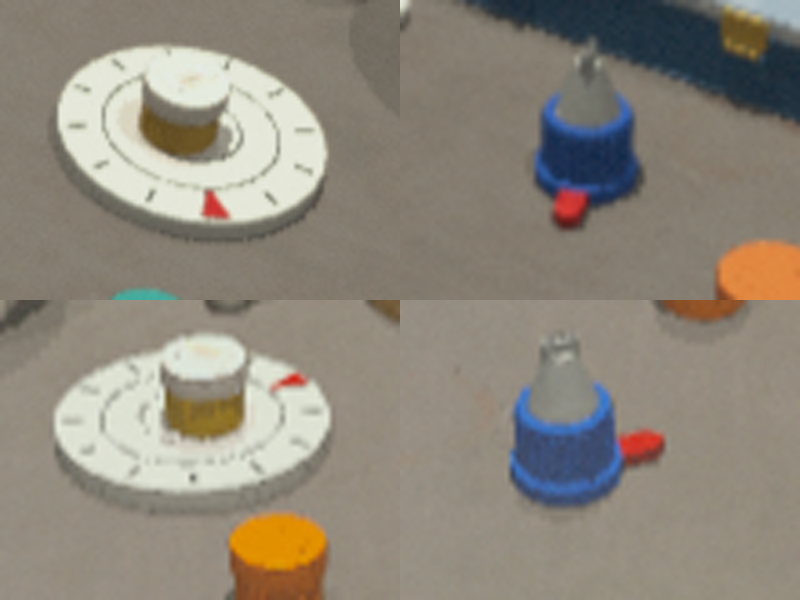

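The crop confirms the choice: amber body, white lid, standing on the plate (top left and bottom left). The red wedge sits at about (459,305) in scene, and the nozzle's red tab points towards the robot. Next I take two wrist views from above.

Run:
```python
from h import *
import pickle
out=[]
for i,y in enumerate([-0.19,-0.07]):
    env.move_to([0.44,y,0.25],[180,0,75]); env.wait(0.2)
    c=snap('wrist',f'w{i}'); out.append(c)
pickle.dump(out,open('w.pkl','wb')); print(read_q(),read_t())
a=np.hstack([cv2.resize(c['color'],(400,300),interpolation=cv2.INTER_AREA) for c in out])
for c in out: print([np.round(proj(c,p)) for p in ([.46,-.265,.053],[.484,.008,.064],[.467,-.275,.014])])
cv2.imwrite('pics/w01.png',a[:,:,::-1])
```

```text
[-9.33401670e+00  1.69522760e+00  1.12036771e+02 -8.46507149e-03
  6.62688284e+01  5.74856610e+00] 4.1917
[array([352., 276.]), array([307.,  -3.]), array([356., 270.])]
[array([375., 364.]), array([340., 132.]), array([377., 351.])]
```

View pics/w01.png

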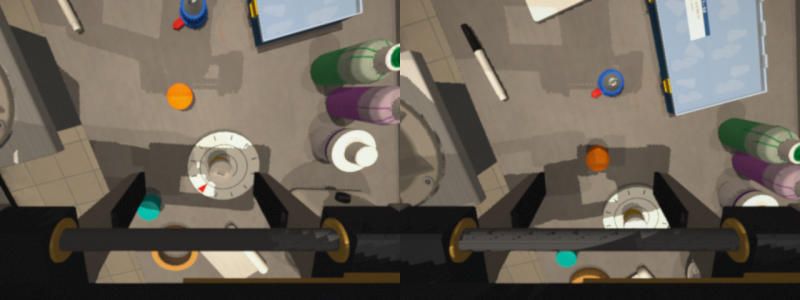

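Run:
```python
import cv2, numpy as np
a=cv2.imread('pics/w0.png'); b=cv2.imread('pics/w1.png')
r=lambda im,x,y,w,h:cv2.resize(im[y:y+h,x:x+w],(400,300),interpolation=cv2.INTER_CUBIC)
cv2.imwrite('pics/crop1.png',np.vstack([np.hstack([r(a,280,195,160,120),r(b,290,90,100,75)]),np.hstack([r(b,300,285,160,120),r(a,260,0,100,75)])]))
```

```text
(no output)
```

View pics/crop1.png

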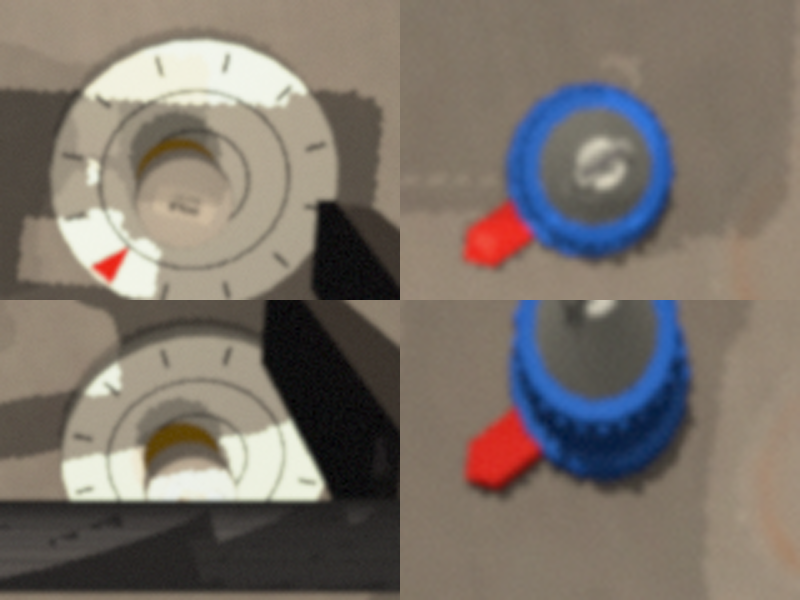

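Crop: the plate ring centre is at about w0 (357,267), the lid top at (353,278) and the red wedge at (324,300). The nozzle axis is at about w1 (338,132) with its tab tip at (307,154). Now I'll measure with masks, on planes and across views.

```bash
cat > m.py <<'E'
from h import *
import pickle
from scipy.optimize import least_squares
def mask(im,f):
    h=cv2.cvtColor(im,cv2.COLOR_RGB2HSV).astype(int); return f(h[...,0],h[...,1],h[...,2])
red=lambda h,s,v:((h<6)|(h>174))&(s>150)&(v>110)
blue=lambda h,s,v:(h>100)&(h<125)&(s>130)
def blob(m,box):
    x,y,w,h=box; k=np.zeros(m.shape,np.uint8); k[y:y+h,x:x+w]=m[y:y+h,x:x+w]
    cs,_=cv2.findContours(k,0,1); c=max(cs,key=cv2.contourArea); return c[:,0,:].astype(float)
def circ(P,r=None):
    f=lambda q:np.hypot(P[:,0]-q[0],P[:,1]-q[1])-q[2]
    o=least_squares(f,[*P.mean(0)[:2],.05],loss='soft_l1',f_scale=.001); return o.x,np.sqrt(np.mean(o.fun**2))
E
python3 - <<'E'
from m import *
w0,w1=pickle.load(open('w.pkl','rb'))
h=cv2.cvtColor(w0['color'],cv2.COLOR_RGB2HSV)
for n,(u,v) in {'plate lit':(358,218),'plate shade':(400,250),'table lit':(420,200),'table shade':(425,250),'lid':(353,285),'platesh2':(310,255),'table left':(288,225)}.items(): print(n,h[v,u])
# wedge: contour in w0
c=blob(mask(w0['color'],red),(305,280,40,40)); P=np.array([plane(w0,*p,.014) for p in c]); print('wedge n',len(c),P[:,:2].min(0),P[:,:2].max(0),P.mean(0))
# collar top circle & tab in w1
b=blob(mask(w1['color'],blue),(290,90,100,90)); print('blue px',cv2.minEnclosingCircle(b.astype(np.float32)))
t=blob(mask(w1['color'],red),(290,90,100,90)); print('tab px',t.min(0),t.max(0),t.mean(0))
E
```

```text
plate lit [ 30  18 241]
plate shade [ 19  48 175]
table lit [ 15  59 152]
table shade [18 50 92]
lid [ 18  53 188]
platesh2 [ 17  45 158]
table left [ 16  55 145]
wedge n 28 [ 0.41005227 -0.31166275] [ 0.42573788 -0.2994906 ] [ 0.41769043 -0.30429826  0.014     ]
blue px ((337.0, 132.0595245361328), 21.15437889099121)
tab px [306. 141.] [322. 156.] [313.19512195 149.        ]
```

```bash
cat >> m.py <<'E'
def radial(c,ctr,z,r0,r1,sgn=-1,img=None):
    g=cv2.cvtColor(c['color'],cv2.COLOR_RGB2GRAY).astype(np.float32) if img is None else img.astype(np.float32)
    g=cv2.GaussianBlur(g,(0,0),.8); rr=np.arange(r0,r1,.0005); out=[]
    for a in np.arange(0,2*np.pi,.05):
        p=[(ctr[0]+r*np.cos(a),ctr[1]+r*np.sin(a),z) for r in rr]
        uv=np.array([proj(c,q) for q in p],np.float32)
        s=cv2.remap(g,uv[None,:,0],uv[None,:,1],1)[0]; d=sgn*(s[4:]-s[:-4]); i=d.argmax()
        if d[i]>10: out.append(p[i+2])
    return np.array(out)
def fit(c,ctr,z,r0,r1,sgn=-1,img=None):
    for _ in range(3):
        P=radial(c,ctr,z,r0,r1,sgn,img); x,e=circ(P); ctr=x[:2]
    f=np.abs(np.hypot(*(P[:,:2]-x[:2]).T)-x[2]); return x.round(4),len(P),(f<.002).sum()
E
python3 - <<'E'
from m import *
w0,w1=pickle.load(open('w.pkl','rb'))
S=camera('scene');S['color']=cv2.imread('pics/scene0.png')[:,:,::-1].copy()
D=camera('side');D['color']=cv2.imread('pics/side0.png')[:,:,::-1].copy()
for n,c in (('w0',w0),('scene',S),('side',D)):
    print(n,'plate',fit(c,(.467,-.275),.014,.064,.080),'lid top',fit(c,(.46,-.265),.053,.017,.027))
    m=mask(c['color'],red); pu,pv=proj(c,[.4177,-.3043,.014])
    b=blob(m,(int(pu)-14,int(pv)-14,28,28)); P=np.array([plane(c,*p,.014) for p in b]); q=P-[.467,-.275,.014]
    r=np.hypot(q[:,0],q[:,1]); print('  wedge r',r.min(),r.max(),P.mean(0)); 
for n,c in (('w0',w0),('w1',w1),('scene',S),('side',D)):
    B=mask(c['color'],blue)
    pu,pv=proj(c,[.48,.006,.03]); k=np.zeros(B.shape); y0=max(int(pv)-28,0); sl=np.s_[y0:int(pv)+28,int(pu)-32:int(pu)+32]; k[sl]=B[sl]
    print(n,'collar',fit(c,(.482,.006),.037,.015,.028,-1,255*k))
    t=blob(mask(c['color'],red),(int(pu)-45,max(int(pv)-45,0),90,90)).astype(np.float32)
    P=np.array([plane(c,*p,.004) for p in t]); q=P[:,:2]-[.482,.006]; i=np.hypot(*q.T).argmax()
    print('   tab tip',P[i].round(4),np.hypot(*q[i]),'ang',np.degrees(np.arctan2(*q[i][::-1])),'mean ang',np.degrees(np.arctan2(*(P.mean(0)[:2]-[.482,.006])[::-1])))
E
```

```text
w0 plate (array([ 0.4691, -0.2711,  0.0713]), 126, np.int64(120)) lid top (array([ 0.4625, -0.2656,  0.0216]), 66, np.int64(58))
  wedge r 0.04815171222678006 0.06402219834158517 [ 0.41769043 -0.30429826  0.014     ]
scene plate (array([ 0.4685, -0.2725,  0.0719]), 126, np.int64(123)) lid top (array([ 0.463 , -0.2656,  0.0244]), 101, np.int64(82))
  wedge r 0.0487354284525026 0.062454153757814046 [ 0.41862609 -0.30487093  0.014     ]
side plate (array([ 0.4678, -0.271 ,  0.0721]), 110, np.int64(102)) lid top (array([ 0.4607, -0.2644,  0.0223]), 116, np.int64(94))
  wedge r 0.055353246643893676 0.06484006587366413 [ 0.41519475 -0.30619347  0.014     ]
w0 collar (array([4.831e-01, 1.000e-04, 2.160e-02]), 97, np.int64(96))
   tab tip [ 0.4438 -0.0037  0.004 ] 0.03936739295700038 ang -165.76996910778936 mean ang -165.68549350523378
w1 collar (array([0.4831, 0.0085, 0.0214]), 126, np.int64(126))
   tab tip [ 0.4441 -0.0047  0.004 ] 0.03937157314107887 ang -164.16931097490595 mean ang -165.1410265694263
scene collar (array([0.4778, 0.0041, 0.0216]), 76, np.int64(37))
   tab tip [ 0.4482 -0.0022  0.004 ] 0.03475145588802451 ang -166.33495280536772 mean ang -165.9310973943777
side collar (array([0.4834, 0.0107, 0.0205]), 98, np.int64(95))
   tab tip [ 0.4428 -0.0051  0.004 ] 0.040704966997889315 ang -164.21733326834652 mean ang -161.61937828404132
```

Run:
```python
from m import *
w0,w1=pickle.load(open('w.pkl','rb'))
S=camera('scene');D=camera('side');S['color']=cv2.imread('pics/scene0.png')[:,:,::-1].copy();D['color']=cv2.imread('pics/side0.png')[:,:,::-1].copy()
def cen(c,p,r=14):
    u,v=proj(c,p); b=blob(mask(c['color'],red),(int(u)-r,int(v)-r,2*r,2*r)); return ray(c,*b.mean(0))
print('wedge',tri([cen(c,[.4177,-.3043,.014]) for c in (w0,S,D)]))
# lid: centre pixel as the fitted circle's centre in each view
L=[(w0,.4625,-.2656),(S,.463,-.2656),(D,.4607,-.2644)]
print('lid',tri([ray(c,*proj(c,[x,y,.053])) for c,x,y in L]))
N=[]
for z in (.031,.037,.043):
  for c in (w1,D):
    B=mask(c['color'],blue); u,v=map(int,proj(c,[.483,.009,.03])); k=np.zeros(B.shape); sl=np.s_[max(v-28,0):v+28,u-32:u+32]; k[sl]=B[sl]
    x=fit(c,(.483,.009),z,.015,.028,-1,255*k); print('collar z',z,x); 
print('tab',tri([cen(c,[.45,-.003,.004]) for c in (w0,w1,S,D)]))
for n,c,p in [('shaker base',S,(490,245)),('purple base',S,(467,230)),('green',S,(436,222)),('box near corner',S,(305,205)),('box r',S,(398,222)),('scale',S,(520,278)),('cabinet foot',S,(287,190))]: print(n,plane(c,*p,0).round(3))
for y in (-.265,.215): 
  for yaw in(0,180): print(yaw,kinematics.solve_ik([.42 if y>0 else .462,y,.03],[180,0,yaw]))
```

```text
wedge (array([ 0.41671853, -0.30459679,  0.01492548]), [np.float64(0.001238440889435507), np.float64(0.0008400394628093247), np.float64(0.001510276267665172)])
lid (array([ 0.46185161, -0.26554783,  0.05303448]), [np.float64(0.0006491034777641752), np.float64(0.0007316776311734725), np.float64(0.0012643302449247443)])
collar z 0.031 (array([0.4834, 0.0086, 0.0217]), 126, np.int64(126))
collar z 0.031 (array([0.484 , 0.003 , 0.0206]), 98, np.int64(92))
collar z 0.037 (array([0.4831, 0.0085, 0.0214]), 126, np.int64(126))
collar z 0.037 (array([0.4834, 0.0108, 0.0204]), 97, np.int64(91))
collar z 0.043 (array([0.4828, 0.0084, 0.021 ]), 126, np.int64(126))
collar z 0.043 (array([0.4827, 0.0185, 0.0201]), 97, np.int64(93))
tab (array([ 0.45362198, -0.00168902,  0.00626697]), [np.float64(0.00041505563749029477), np.float64(0.00024242132165418578), np.float64(0.0008588545089694065), np.float64(0.0012451363255696448)])
shaker base [ 0.663 -0.29   0.   ]
purple base [ 0.691 -0.226  0.   ]
green [ 0.682 -0.152  0.   ]
box near corner [0.567 0.157 0.   ]
box r [ 0.63  -0.075  0.   ]
scale [ 0.584 -0.377  0.   ]
cabinet foot [0.602 0.242 0.   ]
0 [-2.99996484e+01  2.65852339e+01  1.12661832e+02 -2.54444375e-14
  4.07529345e+01  6.00003516e+01]
180 [ -29.99964844   26.58523393  112.66183155    0.           40.75293452
 -119.99964844]
0 [ 2.69259735e+01  2.26785048e+01  1.20049868e+02 -2.54444375e-14
  3.72716269e+01  1.16925974e+02]
180 [ 26.92597351  22.67850485 120.04986827   0.          37.27162688
 -63.07402649]
```

Measured heights agree with the text: wedge z 0.015, lid top 0.053, collar rim about 0.036. Next I move the pot.

```bash
python3 - <<'E'
from m import *
env.move_to([.4619,-.2655,.12],[180,0,0])
env.servo_line([.4619,-.2655,.027],feed=.12)
gripper_to(0.0,15); print('w',read_width()*92,read_grasp_force(),read_contact_force())
env.servo_line([.4619,-.2655,.16],feed=.15); print('held',read_width()*92,read_grasp_force())
c=snap('wrist','held')
env.servo_line([.415,.215,.16],feed=.25)
env.servo_line([.415,.215,.024],feed=.1); print(read_eef_pos(),read_contact_force(),read_t())
snap('side','sidehold')
E
python3 -c "
import cv2,numpy as np
a=cv2.imread('pics/sidehold.png');b=cv2.imread('pics/held.png')
cv2.imwrite('pics/c2.png',np.hstack([cv2.resize(a[220:400,220:460],(400,300)),cv2.resize(b,(400,300))]))"
```

```text
w 43.92662716498817 15.00003248336725 [-1.10551689  0.56354919  0.66678762]
held 43.54924943794642 14.999939025146887
[0.41541498 0.2152099  0.02447759] [ 0.17842999  0.43372532 -0.52525923] 11.7083
```

View pics/c2.png

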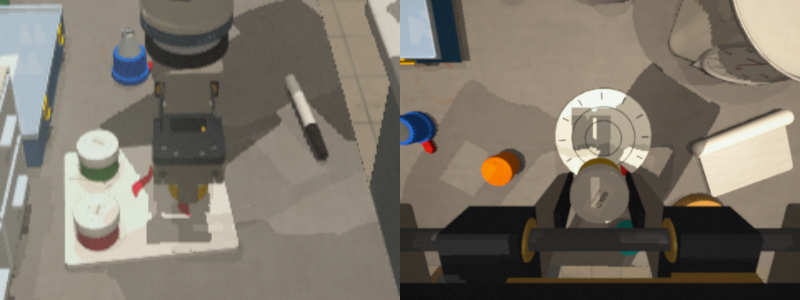

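The pot is held between the pads and just above the free half of the board, and the red and green pots are untouched. I lower it until contact, release, then look at the nozzle from above.

Run:
```python
from m import *
f0=read_contact_force()[2]; p=np.array(read_eef_pos()); z=p[2]
for i in range(7):
    z-=.0006; env.servo_line([.415,.215,z],feed=.02); 
    if read_contact_force()[2]-f0>1.0: break
print('touch',z,read_contact_force())
gripper_to(1.0); env.servo_line([.415,.215,.12],feed=.15)
env.move_to([.483,-.02,.2],[180,0,20]); env.wait(.15)
out=[snap('wrist','n0'),snap('side','s1')]; pickle.dump(out,open('n.pkl','wb'))
c=out[0]; print(proj(c,[.4831,.0086,.037]),read_q(),read_t())
B=mask(c['color'],blue); u,v=map(int,proj(c,[.483,.009,.03])); k=np.zeros(B.shape); sl=np.s_[max(v-60,0):v+60,u-60:u+60]; k[sl]=B[sl]
print('collar',fit(c,(.483,.009),.037,.015,.028,-1,255*k))
t=blob(mask(c['color'],red),(u-80,max(v-80,0),160,160)); P=np.array([plane(c,*q,.004) for q in t])
print('tab',P.mean(0)); q=P[:,:2]-[.4831,.0086]; i=np.hypot(*q.T).argmax(); print(P[i],np.hypot(*q[i]),np.degrees(np.arctan2(*q[i][::-1])),np.degrees(np.arctan2(*(P.mean(0)[:2]-[.4831,.0086])[::-1])))
cv2.imwrite('pics/c3.png',np.hstack([cv2.resize(out[1]['color'][220:400,220:460],(400,300)),cv2.resize(c['color'],(400,300))])[:,:,::-1])
```

```text
touch 0.021507316383606652 [-2.16308927 -1.20491099  8.69919981]
(np.float64(291.2646148804392), np.float64(215.56520529749105)) [-2.44622071e+00  8.49282901e+00  1.11373595e+02  6.72192679e-03
  6.01786471e+01  6.74791055e+01] 15.9083
collar (array([0.4894, 0.009 , 0.022 ]), 126, np.int64(126))
tab [ 0.45231225 -0.00166408  0.004     ]
[ 0.44335127 -0.00433946  0.004     ] 0.04180180845379517 -161.9683051511638 -161.56254135013518
```

View pics/c3.png

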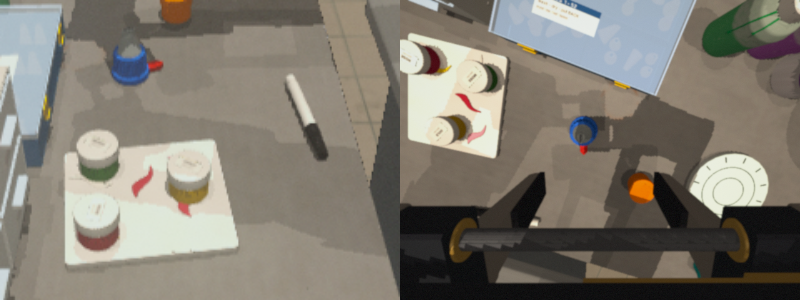

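Left half: the yellow pot stands upright on the board's free half, red and green are unmoved. Right half: the nozzle is at about (293,208) in the wrist view and the plate is clear. Side view and tab put the nozzle axis at (0.4833, 0.0087) with the tab at -161°. The plate centre is (0.4687, -0.2715) with the mark at -147.2°, so the turn is +13.8°. Now the nozzle.

Run:
```python
from m import *
x,y=.4833,.0087
env.move_to([x,y,.13],[180,0,19]); env.servo_line([x,y,.0135],feed=.1)
gripper_to(0.0,20); print('w',read_width()*92,read_grasp_force(),read_contact_force())
env.servo_line([x,y,.12],feed=.15); print('held',read_width()*92)
env.servo_line([.4687,-.2715,.12],[180,0,32.8],feed=.2)
env.servo_line([.4687,-.2715,.033],feed=.12); env.wait(.2)
f0=read_contact_force()[2]; z=.033
for i in range(14):
    z-=.0006; env.servo_line([.4687,-.2715,z],feed=.02)
    if read_contact_force()[2]-f0>1.0: break
print('touch',z,read_contact_force(),read_t())
gripper_to(1.0); env.servo_line([.4687,-.2715,.15],feed=.15)
env.move_to([.4687,-.2115,.25],[180,0,75]); env.wait(.2)
out=[snap('wrist','f0'),snap('scene','f1'),snap('side','f2')]; pickle.dump(out,open('f.pkl','wb')); print(read_t())
im=[out[0]['color'][180:360,230:470],out[1]['color'][240:330,390:510],out[2]['color'][150:240,250:370],out[2]['color'][200:440,200:520]]
im=[cv2.resize(i,(400,300)) for i in im]; cv2.imwrite('pics/c4.png',np.vstack([np.hstack(im[:2]),np.hstack(im[2:])])[:,:,::-1])
```

```text
w 39.703852919518795 20.000098943710327 [-0.12610902 -0.46216447 -0.56951252]
held 39.4666371589162
touch 0.031799999999999995 [ 0.01586975  0.65453837 -0.32824511] 22.4417
25.275
```

View pics/c4.png

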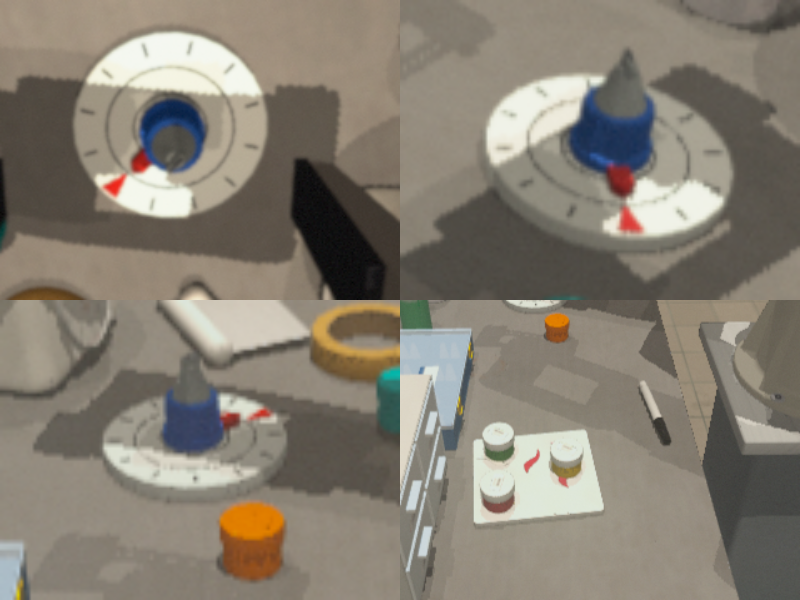

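It stands upright on the plate with the tab near the mark. Wrist crop: tab at about (140,160) and wedge at (117,184). Board: all three pots are standing. The contact stop fired early, so I check numerically.

Run:
```python
from m import *
W,S,D=pickle.load(open('f.pkl','rb'))
redd=lambda h,s,v:((h<7)|(h>173))&(s>130)&(v>60)
print('plate',[fit(c,(.4687,-.2715),.014,.064,.080) for c in (W,S,D)])
tabs=[];weds=[]
for c in (W,S,D):
    m=mask(c['color'],redd).astype(np.uint8); n,l,st,ce=cv2.connectedComponentsWithStats(m)
    L=[(plane(c,*ce[i],.016),ce[i],st[i,4]) for i in range(1,n) if st[i,4]>8]
    L=[(np.hypot(*(p[:2]-[.4687,-.2715])),p,u,a) for p,u,a in L]; L=sorted([q for q in L if q[0]<.08],key=lambda q:q[0])
    for q in L: print(q[0].round(4),q[1].round(4),'ang',np.degrees(np.arctan2(*(q[1][:2]-[.4687,-.2715])[::-1])).round(1),q[3],q[2].round(1))
    tabs.append(ray(c,*L[0][2])); weds.append(ray(c,*L[-1][2]))
print('tab',tri(tabs),'\nwedge',tri(weds))
b=[]
for c in (S,D):  # silhouette: axis from mean columns at collar via upper rim circle
    B=mask(c['color'],lambda h,s,v:(h>100)&(h<128)&(s>110)); u,v=map(int,proj(c,[.4687,-.2715,.035])); k=np.zeros(B.shape); k[v-25:v+25,u-25:u+25]=B[v-25:v+25,u-25:u+25]
    x,y,w,h=cv2.boundingRect((k>0).astype(np.uint8)); print('blue box',x,y,w,h,'expected flange u',proj(c,[.4687,-.2715,.018]))
    b.append((x+(w-1)/2,proj(c,[.4687,-.2715,.018])[1]))
print('axis at ~.018',tri([ray(S,*b[0]),ray(D,*b[1])]))
```

```text
plate [(array([ 0.4693, -0.2714,  0.0714]), 126, np.int64(126)), (array([ 0.4687, -0.2725,  0.0719]), 106, np.int64(100)), (array([ 0.4677, -0.2705,  0.0719]), 101, np.int64(88))]
0.0336 [ 0.441  -0.2904  0.016 ] ang -145.7 89 [313.5 277.1]
0.0599 [ 0.4181 -0.3035  0.016 ] ang -147.7 75 [298.7 291. ]
0.0278 [ 0.4467 -0.2885  0.016 ] ang -142.2 51 [455.6 293.5]
0.0624 [ 0.4162 -0.3051  0.016 ] ang -147.4 25 [458.1 306. ]
0.0368 [ 0.4403 -0.295   0.016 ] ang -140.4 16 [318.5 185.4]
tab (array([ 0.44111323, -0.28921364,  0.01985475]), [np.float64(0.00039194179561560967), np.float64(0.0009185562006019775), np.float64(0.0010151137580588657)]) 
wedge (array([ 0.42768222, -0.30412143,  0.01030288]), [np.float64(0.010489670340031667), np.float64(0.0037070621822602053), np.float64(0.01278510896749998)])
blue box 441 267 25 24 expected flange u (np.float64(451.6462131032371), np.float64(283.19236304106585))
blue box 299 177 18 17 expected flange u (np.float64(307.4925437770277), np.float64(189.4239145351292))
axis at ~.018 (array([ 0.46933691, -0.27346224,  0.017642  ]), [np.float64(0.0008977892285386153), np.float64(0.0008977892285386418)])
```

Tab direction is about -147° to -151° against the mark at -147.4°. The axis is within about 2–3 mm of the plate centre, and the tab height fits a seated nozzle. Handing in.

```bash
python3 -c "
from plant import *
print(read_t(),read_contact_force(),job_done())"
```

```text
the job is handed in; nothing more can be done
25.275 [-0.5730068  -0.05934249  0.21391811] None
```

I handed the job in at 25.3 s: the yellow pot stands on the board with red and green unmoved, and the nozzle is about 2–3 mm from the plate centre with its tab within about 4° of the mark (the hand-in returned no verdict).

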